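# Put the soap in its box and snap the lid shut

### The job

Take the bar of soap off the saucer and lay it gently and flat in the open clear soap box, then swing the lid over and press down on its blue thumb pad until you feel the front clip snap and the lid stays shut by itself. Press with care and ease off as soon as it clicks, as the thin acrylic cracks if you bear down hard, and leave the saucer, brush, paddle and peg carousel where they are.

Things in the scene. Friction and masses are not known exactly. Their poses are not given: they have to be found in the camera images.
- soap: Cream bar of soap, 48 (its x) x 76 (its y) x 28 high, 100 g more or less. Origin: centre of its underside; z up. It starts lying flat on the saucer.
- saucer: White ceramic saucer, loose, 160 across, rim 16 high, its flat inner floor 5 above the ledge and about 95 across. Origin: centre of its underside, on the ledge.
- soapbox: Clear acrylic clamshell soap box, held fast by suction feet; these set it up to 3 higher or lower. Lower shell: outside 96 (its x) x 124 (its y), rim 24 above the origin, walls 3, inside 90 x 118, drain ribs 11 above the origin for the soap to lie on lengthwise (along y). Origin: centre of its underside, within 3 of the ledge; +x from the front (clip) to the back (hinge), z up.
- lid (a joint): Angle of the lid, rad: 0 shut, starts open at 1.65 to 2.0. The lid (96 x 124 x 24, 70 g) turns about a line along y, 49 behind the box's origin and 24 above it; stiff (0.05 N m), it stays where left. Shut, its top is 48 and the blue thumb pad (18 x 34, its middle 85 in front of the hinge line) 49.5 above the origin, on a hard stop. The robot's push on lid or box must stay below 20 N.
- clip (a joint): Outward bend, rad (0 free), of the blue spring clip in the middle of the box's front: 30 wide, 6 out from the wall, up to 36 above the origin. From lid angle 0.06 down it resists: the push on the pad climbs to a peak of 11 to 16 N some 1 short of shut, then falls to nothing: the clip has snapped over the lid's lip, draws it home and holds it, still bent. Let go earlier, the lid stays up.
- brush: Scrubbing brush with a yellow handle, loose, 220 long x 50 wide x 34 high, bristles down. Origin on the ledge where handle and head meet; head towards its +x.
- paddle: Wooden clothes paddle, loose, lying flat, 340 long x 88 wide x 14 thick. Origin on the ledge near its middle; blade towards its +x.
- carousel_peg (a point): A clothes peg on the rim of the small peg carousel (124 across, 160 high, free to turn on its white turntable base); the point lies 52 from its axis and 112 above the ledge.
Mind the look-alikes: they are no part of the job. Of the things like the soapbox, leave any that is green, orange or turquoise; of the rest the smaller one is meant.

How it is judged (in metres and radians):
On the way, in this order (a step that is already met when the one before it is completed fails the run):
1. the soap lies flat in the open box and is let go (x of soap in the frame of soapbox between -0.035 and 0.035 m and y of soap in the frame of soapbox between -0.035 and 0.035 m and z of soap in the frame of soapbox between 0.006 and 0.016 m and angle between soap's own z axis and vertical below 0.12 rad and contact force between the fingers and soap below 0.5 N), for 0.3 s.
2. the lid has snapped shut (value of joint lid below 0.005 rad), for 0.2 s.
At the end, for the whole second after the job is handed in: The lid is held shut by the clip (within 0.005 rad, about half a millimetre at the front) with the robot clear of it, and the soap lies flat in the box on the ribs: underside within 5 mm of the rib tops, within 35 mm of the middle along x and y, tilted less than 0.12 rad (value of joint lid below 0.005 rad and x of soap in the frame of soapbox between -0.035 and 0.035 m and y of soap in the frame of soapbox between -0.035 and 0.035 m and z of soap in the frame of soapbox between 0.006 and 0.016 m and angle between soap's own z axis and vertical below 0.12 rad); the robot touches nothing.
It fails at once if the robot pushes on the lid or the box with more than 20 N (contact force between any of the fingers, the arm and soapbox above 20 N).
It fails at once if the soap is dropped (falls faster than 0.6 m/s out of the fingers, some 2 cm) (linear speed of soap above 0.6 m/s and contact force between the fingers and soap below 0.1 N).
It fails at once if the saucer is shifted more than 40 mm or tipped (distance of saucer from where it was at the start of the episode above 0.04 m or angle between saucer's own z axis and vertical above 0.35 rad).
It fails at once if the brush or the paddle is shifted more than 30 mm (distance of any of brush, paddle from where it was at the start of the episode above 0.03 m).
It fails at once if the carousel is turned (its peg moves more than 20 mm) (distance of carousel_peg from where it was at the start of the episode above 0.02 m).
It also fails if it takes over 61 s, if anything falls off the work surface, if the arm or the gripper's body presses on something with over 40 N, if the wrist force passes 120 N, or if a joint passes its speed limit or range.

### The arm

A 6-joint arm with a two-finger parallel gripper is mounted at the origin on the work surface. World frame = base frame: x ahead of the robot, y to its left, z up, the work surface at z = 0. Lengths are in mm, angles in rad, forces in N, time in s.
With the tool pointing down it reaches from about 300 to 775 mm from the base axis. Payload 14.6 kg.
Tool frame: the origin (TCP) lies between the finger pads; the fingertips stand 11 mm ahead of it and the grasp point (between the pads) lies 8 mm behind it; z points along the fingers, y is the line along which they close (so a half turn about z gives the same grasp; the last joint's range is limited). The gripper opens to 94 mm and grips with 3 to 60 N. Pads are 16 mm wide; open, the fingers measure 119 mm over their backs; the gripper's body (75 mm by 177 mm) begins 78 mm behind the grasp point.
Start: joints at [-1.266, 0.3, 1.521, -0, 1.321, -0.067], TCP at [199.804, -512.414, 216.446] pointing down, gripper open.
Joint ranges: [-3.03, 3.03], [-0.79, 2.21], [0.23, 2.52], [-1.04, 4.18], [0, 3.07], [-2.55, 2.55]. Speed limits (rad/s): [2.22, 2.22, 2.57, 3.14, 3.14, 3.14].

### API

Orientations are given as [roll, pitch, yaw] about the fixed x, y, z axes, in that order (R = Rz(yaw) Ry(pitch) Rx(roll)).
In Python, from cell import manip gives the robot as it stands. The module is installed in compiled form; this text tells all that it offers.
- The arm moves only by the tool arm_command, never from a script. Its argument "rows" is one flat list of numbers, 5 for each row, row after row: the shift along the world's x, y, z in mm, then the turn about the world's z in degrees, then the finger opening in mm, from 0 to 94. In form: [dx, dy, dz, twist, jaw, dx, dy, dz, twist, jaw, ...]. A call has 1 to 5 rows; each row shifts and turns the commanded pose from where the row before left it; what a row does not reach is not made up. A row lasts 1/8 s, in which the tool goes at most 62.5 mm and 10.7 degrees, less where a joint would pass 70% of its speed; a pose out of reach is approached as far as the arm can. A call is refused whole if a number of a shift passes 62.5 or a number of a turn 10.7, either way. A call with a gripper value outside its range is refused whole. The fingers move at their own pace and stop on an object; "newtons" is the grip in N (left out, the last holds). Time passes only in rows, so rows that do not move let the fingers close. It gives the time, the measured TCP pose, the force and the opening at its end, in the units of the state.
- manip.read_state(): the state, without advancing time (a new reading comes with each control period).
- manip.camera(name): name is "scene" or "top" or "wrist"; returns a dict with "image" (384x512x3 uint8, blue, green, red), "z_map" (384x512 float32, mm along the optical axis (not along the pixel's ray), 0 where there is no reading), "fx", "fy", "cx", "cy" (pixels), "pose" (4x4, takes a point from camera to world coordinates). Camera axes: x right, y down, z forward; pixel columns grow to the right and rows downward; lengths in mm; the calibration is good to about 2 mm. A picture is of the moment at which its call begins.
- manip.sign_off(): hands the job in, once; it reports no verdict.
The state is a dict: "clock": time; "joints": joint angles; "qd": joint speeds; "effort": joint torques, N m; "eef_pos": TCP position; "eef_rot": TCP orientation; "wrist_force": force on the tool from outside, world axes, zero at the start; "moment": the same for the moment, N m; "finger_gap": finger opening in mm.
Only numpy, scipy, OpenCV 4.12 (cv2) and the standard library are available. Lean on these libraries where they do the work, as an engineer would, in place of code of your own. Each camera call takes 0.05 s, during which the arm holds its last target. There are 200 camera calls.

## Working session

There is one attempt and no reset: what is moved stays moved. The work goes in short steps, Python scripts to look and compute and a tool call to move; the robot and the scene stay as the last step left them, time stands still between calls to the robot, and variables do not carry over. Pictures are saved under pics/ and viewed, on a budget of 10 in all, crops included, one or two more only if the job needs it, and the job is handed in when it is done.

Besides the shell and the picture viewer there is one more tool, called after ">>>" as a command line: name --argument value ..., lists and objects as JSON in quotes. arm_command: Moves the arm, as the interface text tells. Its arguments: {"type":"object","properties":{"rows":{"type":"array","items":{"type":"number"}},"newtons":{"type":"number"}},"required":["rows"]}

```bash
mkdir -p pics; cat > h.py <<'E'
import numpy as np, cv2
from cell import manip
def cloud(c):
    z=c["z_map"]; v,u=np.indices(z.shape)
    P=np.stack([(u-c["cx"])/c["fx"]*z,(v-c["cy"])/c["fy"]*z,z],-1)
    T=np.array(c["pose"]); W=P@T[:3,:3].T+T[:3,3]; W[z<=0]=np.nan
    return W
def ray(c,u,v,h):
    T=np.array(c["pose"]); d=T[:3,:3]@np.array([(u-c["cx"])/c["fx"],(v-c["cy"])/c["fy"],1])
    o=T[:3,3]; return o+d*(h-o[2])/d[2]
E
python3 - <<'E'
from h import *
ims=[]
for n in ("top","scene"):
    c=manip.camera(n); np.savez(n,**{k:np.array(v) for k,v in c.items()})
    cv2.imwrite(f"pics/{n}0.png",cv2.resize(c["image"],(800,600)))
    print(n,c["fx"],c["cx"],c["cy"],np.round(c["pose"],3).tolist())
print(manip.read_state())
E
```

```text
top 379.15720965984093 257.26064502712325 196.36323526548955 [[-0.011, -0.998, 0.061, 465.065], [-1.0, 0.012, 0.011, -37.486], [-0.012, -0.061, -0.998, 1440.165], [0.0, 0.0, 0.0, 1.0]]
scene 366.6531976619523 253.9337996184611 191.9187603236423 [[0.888, 0.279, -0.366, 987.673], [0.46, -0.562, 0.687, -865.235], [-0.014, -0.778, -0.628, 821.093], [0.0, 0.0, 0.0, 1.0]]
{'clock': 0.1, 'joints': array([-1.26564140e+00,  3.00385337e-01,  1.52148740e+00,  1.54242694e-06,
        1.32071502e+00, -6.65936666e-02]), 'qd': array([ 0.00142524, -0.00077628, -0.00289523,  0.00378787, -0.00074423,
        0.00029048]), 'effort': array([ 2.28158417e-03, -5.32642257e+01, -3.53285122e+01,  7.10238819e-02,
        2.34699732e-02, -6.21433537e-05]), 'eef_pos': array([ 199.72081478, -512.22514683,  215.97300304]), 'eef_rot': array([-3.14059985e+00, -6.77094995e-05,  3.71748177e-01]), 'wrist_force': array([ 0.06971516, -1.62435581,  0.37131464]), 'moment': array([ 0.03965811,  0.0183892 , -0.00180979]), 'finger_gap': 94.19262961250867}
```

View pics/top0.png

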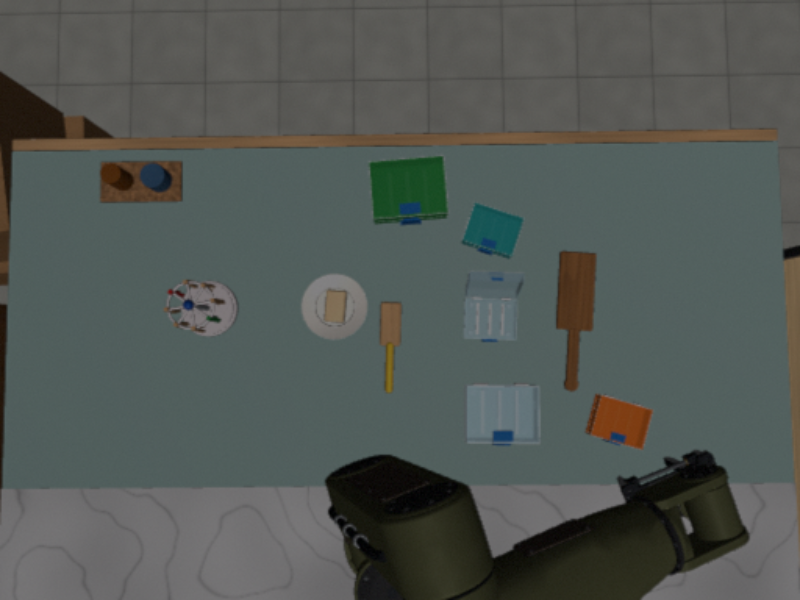

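View pics/scene0.png

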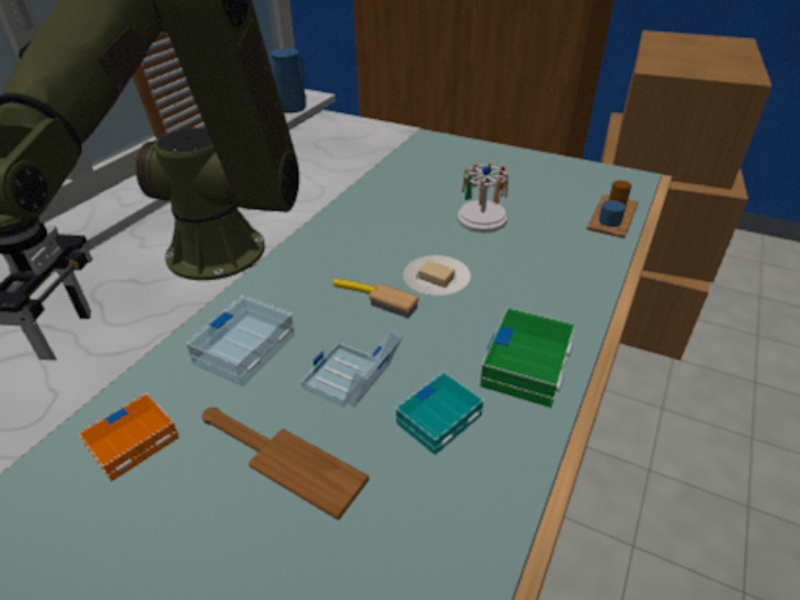

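The top view (800×600) shows these candidates for the box:
- (492,310): clear, open, small, with a blue clip at the front (489,340) and the lid raised towards +x
- (503,413): clear, but larger and shut
- (408,190): green
- (492,230): turquoise
- (620,420): orange

I choose the one at (492,310). The soap is at (335,307) on the saucer. Next I'll measure both and check the choice in a crop.

```bash
python3 - <<'E'
from h import *
c=np.load("top.npz"); W=cloud(c); im=c["image"]; hsv=cv2.cvtColor(im,cv2.COLOR_BGR2HSV)
print("soap px",im[196,214],hsv[196,214],"saucer",hsv[196,198],"z",W[196,214])
# soap
m=np.zeros(im.shape[:2],np.uint8); m[172:222,190:240]=((hsv[172:222,190:240,1]>40)&(hsv[172:222,190:240,0]<40)&(hsv[172:222,190:240,2]>80))*255
k,_=cv2.findContours(m,0,2); k=max(k,key=cv2.contourArea)
q=cv2.boxPoints(cv2.minAreaRect(k)); Q=np.array([ray(c,u,v,33)[:2] for u,v in q])
print("soap",Q.round(1).tolist(),Q.mean(0))
e=W[180:212,200:230]; s=e[np.abs(e[...,2]-33)<8]; print("soap depth",np.nanmedian(s,0),len(s), cv2.minAreaRect(s[:,:2].astype(np.float32)))
# saucer
S=W[160:232,180:250]; t=S[(S[...,2]>3)&(S[...,2]<45)]; print("saucer",cv2.minEnclosingCircle(t[:,:2].astype(np.float32)))
# blue parts near box
b=((hsv[...,0]>100)&(hsv[...,0]<125)&(hsv[...,1]>150)).astype(np.uint8); 
n,l,st,ce=cv2.connectedComponentsWithStats(b)
for i in range(1,n):
    if st[i,4]>8: print("blue",st[i],ce[i].round(1),np.nanmedian(W[l==i],0).round(1))
# box strip heights along x at centre column
B=W[165:225,290:340]
for v in range(168,224,2): print(v,[tuple(W[v,u].round(0).astype(int)) if np.isfinite(W[v,u,0]) else None for u in (301,312,322,330)])
cr=cv2.resize(im[150:290,280:400],(720,840),interpolation=cv2.INTER_CUBIC)[:600]
cr=np.clip(cr*1.5,0,255).astype(np.uint8)
cv2.imwrite("pics/crop.png",cr)
E
```

```text
soap px [ 87 111 129] [ 17  83 129] saucer [ 23   8 127] z [554.02560912 139.19243555  34.7857239 ]
soap [[520.9, 166.0], [595.9, 158.9], [591.0, 111.4], [516.1, 118.7]] [555.9952     138.73790454]
soap depth [554.3789014  139.05629168  33.14827645] 247 ((555.645263671875, 138.78866577148438), (47.30687713623047, 74.9520034790039), 84.97333526611328)
saucer ((558.6683959960938, 140.84190368652344), 188.33343505859375)
blue [105 111   4  10  18] [106.3 115. ] [863.1 541.3  42.2]
blue [256 130  13   7  79] [262.1 132.9] [782. -42.  64.]
blue [257 139  12   5  40] [262.6 141. ] [758.3 -45.5  38.6]
blue [308 153   9   6  39] [312.3 155.4] [ 700.3 -226.4   45.7]
blue [306 159   9   4  18] [310.2 160.1] [ 685.2 -221.4   27.9]
blue [118 192   5   6  23] [120.  194.6] [553.8 444.7 156.3]
blue [316 276  12   6  72] [321.5 278.5] [ 250.7 -249.4   60.8]
blue [391 277   9   6  30] [395.  279.4] [ 243.1 -517.2   44.5]
168 [(np.int64(659), np.int64(-189), np.int64(5)), (np.int64(659), np.int64(-232), np.int64(-4)), (np.int64(658), np.int64(-269), np.int64(3)), (np.int64(658), np.int64(-300), np.in
[... 4496 characters left out ...]
6), np.int64(-224), np.int64(28)), (np.int64(475), np.int64(-264), np.int64(9)), (np.int64(475), np.int64(-291), np.int64(25))]
218 [(np.int64(469), np.int64(-186), np.int64(4)), (np.int64(468), np.int64(-223), np.int64(38)), (np.int64(468), np.int64(-265), np.int64(3)), (np.int64(468), np.int64(-295), np.int64(1))]
220 [(np.int64(461), np.int64(-186), np.int64(1)), (np.int64(461), np.int64(-227), np.int64(1)), (np.int64(460), np.int64(-265), np.int64(-1)), (np.int64(460), np.int64(-296), np.int64(-2))]
222 [(np.int64(454), np.int64(-186), np.int64(-3)), (np.int64(453), np.int64(-228), np.int64(-6)), (np.int64(453), np.int64(-265), np.int64(1)), (np.int64(452), np.int64(-296), np.int64(-2))]
```

View pics/crop.png

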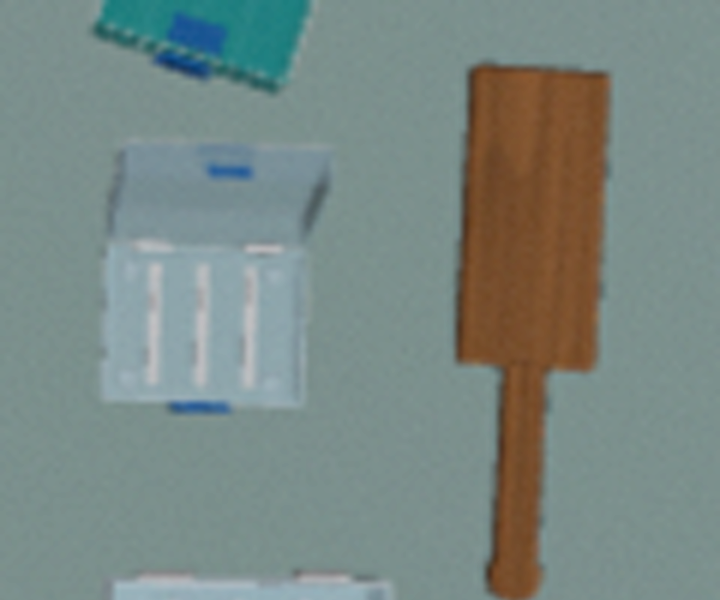

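The crop confirms the choice: clear lower shell with three white ribs, rim corners at crop pixels (100,402), (304,407), (106,240) and (308,243), blue clip at (200,407), lid open towards +x. I'll head for the soap now. The grip goes on its long ends, so the gripper body stays clear of the lid when placing.

>>> arm_command --rows '[27,50,0,5,94,27,50,0,5,94,27,50,0,5,94,27,50,0,5,94,27,50,0,5,94]'

```text
clock: 0.72
eef_pos: [335.2, -260.7, 216.4]
eef_rot: [-3.142, -0.0, 0.811]
wrist_force: [0.6, -0.9, 0.0]
finger_gap: 94.1
```

>>> arm_command --rows '[27,50,0,5,94,27,50,0,5,94,27,50,0,5,94,27,50,0,5,94,27,50,0,5,94]'

```text
clock: 1.35
eef_pos: [470.3, -10.5, 216.4]
eef_rot: [-3.142, 0.0, 1.247]
wrist_force: [0.1, -0.8, 0.1]
finger_gap: 94.1
```

>>> arm_command --rows '[27,50,0,5,94,27,50,0,5,94,27,50,0,3.5,94,5,1,0,0,94,0,0,0,0,94]'

```text
clock: 1.98
eef_pos: [555.6, 138.2, 215.9]
eef_rot: [-3.141, 0.0, 1.48]
wrist_force: [0.5, -0.5, -0.2]
finger_gap: 93.8
```

```bash
python3 - <<'E'
from h import *
c=np.load("top.npz")
for n,(u,v),h in [("FL",(100,402),24),("FR",(304,407),24),("BL",(106,240),24),("BR",(308,243),24),("lidL",(125,140),115),("lidR",(330,146),115),("clip",(200,407),36)]:
    print(n,ray(c,280+u/6-.5,150+v/6-.5,h).round(1))
s=manip.read_state(); print(s["clock"],s["eef_pos"],s["eef_rot"],s["wrist_force"])
c=manip.camera("wrist"); np.savez("w1",**{k:np.array(v) for k,v in c.items()}); W=cloud(c)
m=(W[...,2]>28)&(W[...,2]<40)
n,l,st,ce=cv2.connectedComponentsWithStats(m.astype(np.uint8)); 
for i in range(1,n):
    if st[i,4]>800: p=W[l==i]; print(st[i],np.median(p,0),cv2.minAreaRect(p[:,:2].astype(np.float32)))
m=(W[...,2]>9)&(W[...,2]<24)
p=W[m]; p=p[np.hypot(p[:,0]-556,p[:,1]-139)<110]; print(len(p), cv2.minEnclosingCircle(p[:,:2].astype(np.float32)))
cv2.imwrite("pics/w1.png",c["image"])
E
```

```text
FL [ 474.5 -165.7   24. ]
FR [ 470. -292.   24.]
BL [ 575.3 -171.2   24. ]
BR [ 571.9 -296.8   24. ]
lidL [ 626.8 -174.7  115. ]
lidR [ 621.7 -294.3  115. ]
clip [ 470.7 -226.    36. ]
1.975 [555.59794851 138.15825282 215.89281183] [-3.14053896e+00  4.50717233e-04  1.47969411e+00] [ 0.46007203 -0.47505097 -0.18577131]
[ 214  147   73   44 3102] [554.7137576  141.69562875  32.8881495 ] ((554.7064819335938, 140.57664489746094), (46.24348831176758, 75.9309310913086), 84.77304077148438)
[ 149  261  119   43 3795] [505.56972195  11.80759546  33.70443168] ((493.2998352050781, 9.589408874511719), (50.17372512817383, 138.9584503173828), 87.31597137451172)
10142 ((551.8789672851562, 126.03266906738281), 96.45697021484375)
```

View pics/w1.png

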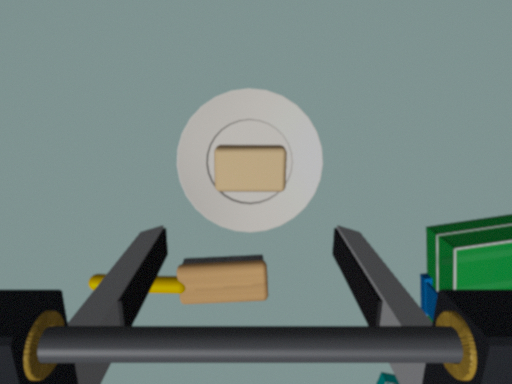

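The wrist view shows the soap at (250,168) on the saucer floor, lined up with the jaw. The brush head at (222,280) is well clear. Going down to grasp.

>>> arm_command --rows '[0,1,-60,0,94,0,0,-60,0,94,0,0,-40,0,94,0,0,-20,0,94,0,0,-8,0,94]'

```text
clock: 2.65
eef_pos: [555.2, 138.3, 27.8]
eef_rot: [-3.14, 0.0, 1.478]
wrist_force: [0.6, 0.6, -1.1]
finger_gap: 93.9
```

>>> arm_command --rows '[0,0,-3,0,94,0,0,0,0,80,0,0,0,0,70,0,0,0,0,60,0,0,0,0,60]' --newtons 12

```text
clock: 3.28
eef_pos: [556.2, 139.6, 26.2]
eef_rot: [3.141, -0.0, 1.48]
wrist_force: [-1.8, -0.6, 6.3]
finger_gap: 75.7
```

>>> arm_command --rows '[0,0,0,0,60,0,0,4,0,60,0,0,6,0,60,0,0,15,0,60,0,0,15,0,60]' --newtons 15

```text
clock: 3.9
eef_pos: [556.0, 139.6, 66.8]
eef_rot: [3.141, -0.0, 1.48]
wrist_force: [-1.0, 0.2, -1.7]
finger_gap: 75.9
```

```bash
python3 - <<'E'
from h import *
c=manip.camera("wrist"); cv2.imwrite("pics/w2.png",c["image"])
E
```

```text
(no output)
```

View pics/w2.png

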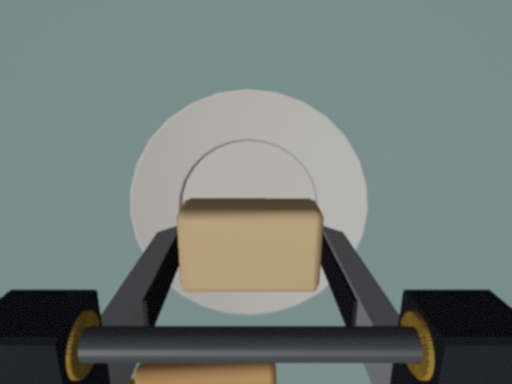

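The soap is held level between the fingers at (250,245), and the saucer stays put. I'll carry it towards the box, stopping short in x so the wrist camera can see the box.

>>> arm_command --rows '[0,0,40,0,60,0,0,40,-5,60,-12,-30,30,-10,60,-14,-40,25,-10,60,-14,-40,15,-10,60]'

```text
clock: 4.58
eef_pos: [515.5, 28.6, 217.3]
eef_rot: [3.14, -0.001, 0.864]
wrist_force: [1.2, -0.8, -1.1]
finger_gap: 75.7
```

>>> arm_command --rows '[-14,-40,0,-10,60,-14,-45,0,-10,60,-14,-45,0,-10,60,-14,-45,0,-10,60,-14,-45,0,-8,60]'

```text
clock: 5.2
eef_pos: [445.1, -191.8, 216.1]
eef_rot: [3.141, -0.001, 0.026]
wrist_force: [1.0, -0.5, -1.7]
finger_gap: 75.8
```

>>> arm_command --rows '[-10,-30,0,-4,60,-6,-10,0,0,60,0,0,0,0,60]'

```text
clock: 5.58
eef_pos: [429.7, -230.3, 215.7]
eef_rot: [3.142, -0.0, -0.038]
wrist_force: [0.3, -1.0, -1.5]
finger_gap: 75.7
```

```bash
python3 - <<'E'
from h import *
c=manip.camera("wrist"); np.savez("w3",**{k:np.array(v) for k,v in c.items()}); cv2.imwrite("pics/w3.png",cv2.resize(c["image"],(800,600),interpolation=cv2.INTER_CUBIC))
s=manip.read_state(); print(s["eef_pos"],s["eef_rot"],s["finger_gap"],s["wrist_force"])
E
```

```text
[ 429.94396902 -229.84826631  215.64449337] [-3.14150193e+00 -2.71660554e-04 -3.72210877e-02] 75.51279435853247 [-0.74473959  0.12596588 -0.64610641]
```

View pics/w3.png

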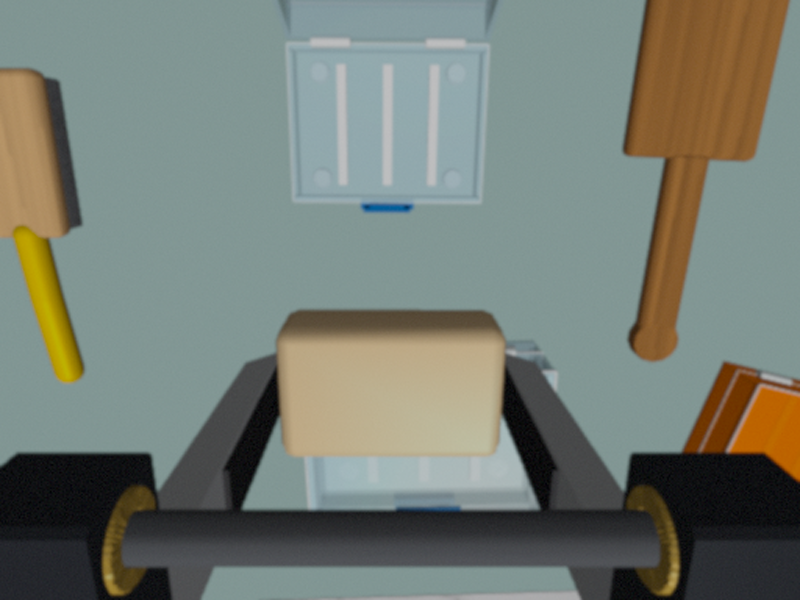

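The box is aligned with the tool: rim corners at (293,203), (483,203), (287,44), (489,44), clip (387,207), middle rib (388,125). The soap at (390,385) is parallel to it. Computing the positions.

```bash
python3 - <<'E'
from h import *
c=np.load("w3.npz"); f=512/800
for n,u,v,h in [("FL",293,203,24),("FR",483,203,24),("BL",287,44,24),("BR",489,44,24),("ribmid_f",388,185,11),("ribmid_b",388,65,11),("clip",387,207,36),("lidinL",290,38,30),("lidinR",488,38,30)]:
    print(n,ray(c,u*f-.2,v*f-.2,h).round(1))
W=cloud(c)
def med(u0,u1,v0,v1): 
    r=W[int(v0*f):int(v1*f),int(u0*f):int(u1*f)].reshape(-1,3); return np.nanmedian(r,0).round(1)
print("rib",med(385,392,80,175),"floor",med(355,375,80,175),"frontrim",med(310,350,201,205),"ledge",med(300,480,230,290),"soaptop",med(310,470,370,440))
hs=cv2.cvtColor(c["image"],cv2.COLOR_BGR2HSV)
print("soap front low edge world at z185 (bottom):",[ray(c,u*f,313*f,195).round(1) for u in (285,497)])
E
```

```text
FL [ 473.8 -167.4   24. ]
FR [ 469.  -293.4   24. ]
BL [ 570.3 -172.3   24. ]
BR [ 565.5 -296.1   24. ]
ribmid_f [ 482.1 -230.7   11. ]
ribmid_b [ 557.7 -233.7   11. ]
clip [ 470.2 -229.8   36. ]
lidinL [ 572.5 -175.4   30. ]
lidinR [ 568.  -294.4   30. ]
rib [ 519.8 -231.6   10.6] floor [ 520.5 -216.4    7.7] frontrim [ 471.1 -189.5    0.9] ledge [ 4.285e+02 -2.296e+02  2.000e-01] soaptop [ 427.  -229.9  222.7]
soap front low edge world at z185 (bottom): [array([ 451. , -192.5,  195. ]), array([ 448. , -270.8,  195. ])]
```

>>> arm_command --rows '[30,-1,0,0,60,40,-1,-20,0,60,19,0,-50,0,60,0,0,-50,0,60,0,0,-35,0,60]'

```text
clock: 6.25
eef_pos: [518.8, -230.6, 58.1]
eef_rot: [-3.141, 0.002, -0.036]
wrist_force: [0.4, -0.1, -1.2]
finger_gap: 76.1
```

>>> arm_command --rows '[0,0,-15,0,60,0,0,-5,0,60,0,0,-2,0,60,0,0,-2,0,60,0,0,0,0,60]'

```text
clock: 6.88
eef_pos: [519.0, -232.6, 37.0]
eef_rot: [3.141, -0.001, -0.038]
wrist_force: [-0.7, 0.8, -1.6]
finger_gap: 76.1
```

>>> arm_command --rows '[0,0,-1,0,60,0,0,-1,0,60,0,0,0,0,60]'

```text
clock: 7.25
eef_pos: [518.8, -232.4, 34.4]
eef_rot: [-3.142, 0.0, -0.038]
wrist_force: [-0.4, 1.2, -1.1]
finger_gap: 75.9
```

>>> arm_command --rows '[0,0,-1,0,60,0,0,-1,0,60,0,0,0,0,60]'

```text
clock: 7.62
eef_pos: [518.8, -232.4, 32.3]
eef_rot: [-3.142, 0.0, -0.038]
wrist_force: [-0.4, -0.2, -1.4]
finger_gap: 75.8
```

>>> arm_command --rows '[0,0,-1,0,60,0,0,0,0,60]'

```text
clock: 7.88
eef_pos: [518.9, -232.5, 31.8]
eef_rot: [3.141, -0.0, -0.038]
wrist_force: [-1.2, 1.4, 4.0]
finger_gap: 75.8
```

>>> arm_command --rows '[0,0,-1,0,60,0,0,0,0,60]'

```text
clock: 8.12
eef_pos: [519.0, -232.4, 31.6]
eef_rot: [3.141, -0.001, -0.038]
wrist_force: [-6.6, 3.9, 14.2]
finger_gap: 76.1
```

Contact with the ribs. I'll ease up and release, opening only a little so the fingers stay inside the walls.

>>> arm_command --rows '[0,0,1,0,60,0,0,0,0,78,0,0,0,0,82,0,0,0,0,84,0,0,0,0,84]'

```text
clock: 8.75
eef_pos: [518.8, -232.4, 31.4]
eef_rot: [-3.142, 0.0, -0.038]
wrist_force: [-0.2, -0.8, -0.2]
finger_gap: 84.4
```

>>> arm_command --rows '[0,0,0,0,84,0,0,5,0,84,0,0,15,0,84,0,0,30,0,84,0,0,50,0,84]'

```text
clock: 9.38
eef_pos: [518.2, -232.1, 132.5]
eef_rot: [-3.141, 0.002, -0.038]
wrist_force: [0.5, -0.0, -0.3]
finger_gap: 84.5
```

>>> arm_command --rows '[-30,0,50,0,84,-60,0,35,0,84,0,0,0,0,84]'

```text
clock: 9.75
eef_pos: [433.7, -232.9, 217.0]
eef_rot: [3.138, -0.005, -0.04]
wrist_force: [0.3, -0.4, -0.1]
finger_gap: 83.9
```

```bash
python3 - <<'E'
from h import *
c=manip.camera("wrist"); np.savez("w4",**{k:np.array(v) for k,v in c.items()}); a=c["image"]
s=manip.camera("scene"); np.savez("s4",**{k:np.array(v) for k,v in s.items()})
b=cv2.resize(s["image"][200:280,180:290],(550,400),interpolation=cv2.INTER_CUBIC)
o=np.zeros((600,800,3),np.uint8); o[:200,:]=cv2.resize(a[:128],(800,200)); o[200:,:550]=b
cv2.imwrite("pics/w4.png",o)
W=cloud(c); m=(W[...,2]>32)&(W[...,2]<46)
n,l,st,ce=cv2.connectedComponentsWithStats(m.astype(np.uint8)); 
for i in range(1,n):
    if st[i,4]>800: p=W[l==i]; print(st[i],np.median(p,0),cv2.minAreaRect(p[:,:2].astype(np.float32)))
r=manip.read_state(); print(r["eef_pos"],r["wrist_force"])
E
```

```text
[   0   50   38  152 3532] [495.84813331  -0.54727156  34.29054604] ((485.9823913574219, -1.0220413208007812), (37.37360382080078, 151.40750122070312), 76.87955474853516)
[ 206   62   79   51 3912] [ 518.90695775 -232.36755327   38.50373955] ((518.34521484375, -232.3786163330078), (76.01288604736328, 46.965614318847656), 87.74849700927734)
[ 454  245   58   49 1912] [ 311.7035599  -492.60419854   42.74395337] ((311.4337158203125, -496.3979187011719), (59.232486724853516, 55.204654693603516), 87.55402374267578)
[ 434.96764128 -232.51620776  213.81963761] [0.59490924 0.43029805 0.21440513]
```

View pics/w4.png

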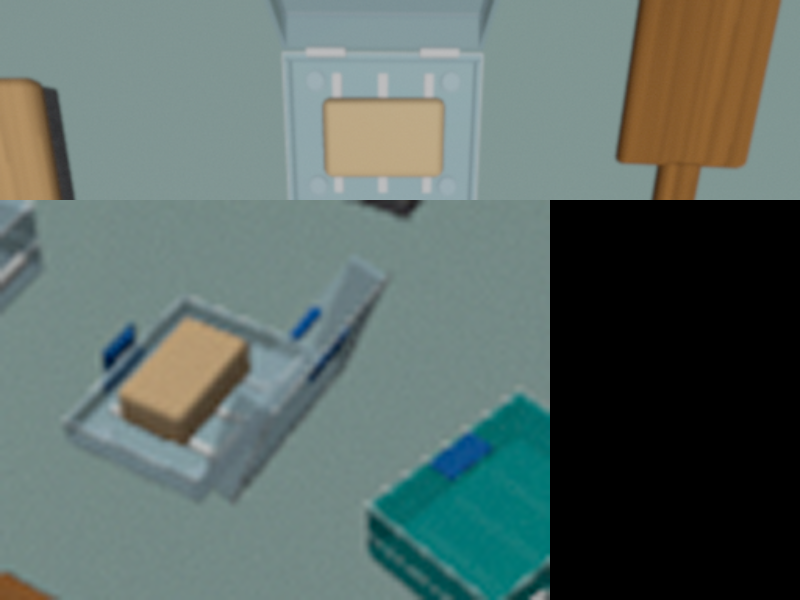

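The soap is flat at (518.6, −232.4), bottom about 10.5, and the lid is at about 1.9 rad. Next I close the fingers, go over the lid and come down behind it. Then I push it forward, following its arc.

>>> arm_command --rows '[46,-1,2,0,0,46,-1,0,0,0,46,-1,0,0,0,46,-1,0,0,0,46,-1,0,0,0]' --newtons 10

```text
clock: 10.48
eef_pos: [666.8, -236.7, 212.9]
eef_rot: [-3.141, 0.002, -0.038]
wrist_force: [-0.6, -0.9, 0.8]
finger_gap: 37.4
```

>>> arm_command --rows '[0,0,-10,0,0,0,0,-35,0,0,0,0,-35,0,0,0,0,-24,0,0,0,0,0,0,0]'

```text
clock: 11.1
eef_pos: [663.5, -236.7, 107.9]
eef_rot: [-3.14, 0.005, -0.038]
wrist_force: [0.2, 0.2, -0.3]
finger_gap: 0.8
```

>>> arm_command --rows '[-16,1,0,0,0,-16,0,4,0,0,-10,0,5,0,0,-10,1,5,0,0,-9,0,4,0,0]'

```text
clock: 11.72
eef_pos: [603.3, -235.4, 129.4]
eef_rot: [3.141, -0.0, -0.038]
wrist_force: [0.6, 0.8, 0.5]
finger_gap: 0.9
```

>>> arm_command --rows '[-13,1,2,0,0,-13,0,1,0,0,-14,1,-2,0,0,-14,0,-3,0,0,0,0,0,0,0]'

```text
clock: 12.35
eef_pos: [549.1, -233.5, 127.1]
eef_rot: [-3.142, 0.001, -0.039]
wrist_force: [0.6, 0.1, 0.2]
finger_gap: 0.6
```

```bash
python3 - <<'E'
from h import *
r=manip.read_state(); print(r["eef_pos"],r["wrist_force"])
s=manip.camera("scene"); np.savez("s5",**{k:np.array(v) for k,v in s.items()})
cv2.imwrite("pics/s5.png",cv2.resize(s["image"][140:290,150:350],(800,600),interpolation=cv2.INTER_CUBIC))
E
```

```text
[ 549.1358381  -233.50781122  127.08862437] [0.5717271  0.14809107 0.168185  ]
```

View pics/s5.png

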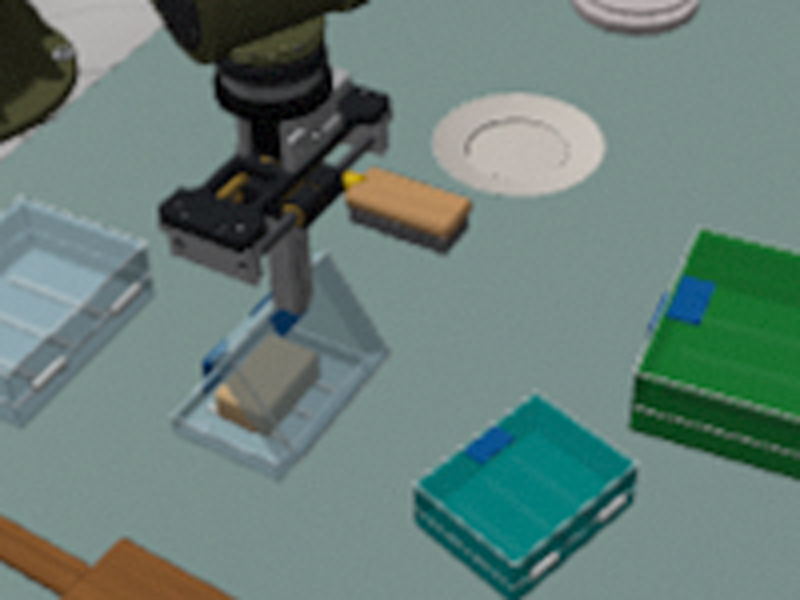

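The finger sits on the blue pad at (287,320) and the lid is following at about 1 rad. I'll continue along the arc.

>>> arm_command --rows '[-13,1,-6,0,0,-13,0,-8,0,0,-14,1,-12,0,0,-6,0,-7,0,0,-6,0,-8,0,0]'

```text
clock: 13.02
eef_pos: [498.1, -231.5, 85.8]
eef_rot: [3.141, -0.001, -0.038]
wrist_force: [-0.5, -0.8, -0.4]
finger_gap: 0.8
```

>>> arm_command --rows '[-4,0,-6,0,0,-4,0,-6,0,0,-2,0,-3,0,0,0,0,0,0,0]'

```text
clock: 13.52
eef_pos: [487.7, -231.4, 70.8]
eef_rot: [-3.142, 0.0, -0.038]
wrist_force: [-0.4, -0.5, 0.2]
finger_gap: 0.8
```

>>> arm_command --rows '[-2,0,-2,0,0,-1.5,0.5,-2,0,0,0,0,0,0,0]'

```text
clock: 13.9
eef_pos: [484.2, -230.8, 66.8]
eef_rot: [-3.141, 0.0, -0.038]
wrist_force: [0.2, -0.5, -0.3]
finger_gap: 0.6
```

>>> arm_command --rows '[0,0,-1,0,0,0,0,0,0,0]'

```text
clock: 14.15
eef_pos: [484.3, -230.9, 66.0]
eef_rot: [3.142, 0.0, -0.038]
wrist_force: [-0.6, -0.9, 0.4]
finger_gap: 0.3
```

>>> arm_command --rows '[0,0,-1,0,0,0,0,0,0,0]'

```text
clock: 14.4
eef_pos: [484.2, -230.9, 65.0]
eef_rot: [3.142, 0.0, -0.038]
wrist_force: [-2.6, -0.1, 4.3]
finger_gap: 0.7
```

The clip has begun to resist, so smaller steps now.

>>> arm_command --rows '[0,0,-0.7,0,0,0,0,0,0,0]'

```text
clock: 14.65
eef_pos: [484.1, -231.0, 64.4]
eef_rot: [-3.142, 0.001, -0.038]
wrist_force: [-4.7, 0.8, 6.3]
finger_gap: 0.8
```

>>> arm_command --rows '[0,0,-0.7,0,0,0,0,0,0,0]'

```text
clock: 14.9
eef_pos: [484.0, -230.9, 63.8]
eef_rot: [-3.142, 0.001, -0.038]
wrist_force: [-6.6, -0.1, 7.5]
finger_gap: 0.4
```

>>> arm_command --rows '[0,0,-0.7,0,0,0,0,0,0,0]'

```text
clock: 15.15
eef_pos: [483.9, -230.9, 63.2]
eef_rot: [-3.142, 0.001, -0.038]
wrist_force: [-7.6, 1.7, 10.4]
finger_gap: 0.6
```

The side load in x comes from the pad swinging towards −x as it goes down. I'll relieve it before pressing on.

>>> arm_command --rows '[-0.8,0,0,0,0,0,0,0,0,0]'

```text
clock: 15.4
eef_pos: [483.7, -231.0, 63.3]
eef_rot: [3.141, -0.001, -0.038]
wrist_force: [-3.0, 1.5, 7.3]
finger_gap: 0.3
```

>>> arm_command --rows '[-0.2,0,-0.5,0,0,0,0,0,0,0]'

```text
clock: 15.65
eef_pos: [483.7, -231.0, 63.0]
eef_rot: [3.141, -0.001, -0.038]
wrist_force: [-2.4, 1.5, 8.4]
finger_gap: 0.1
```

>>> arm_command --rows '[-0.2,0,-0.6,0,0,0,0,0,0,0]'

```text
clock: 15.9
eef_pos: [483.5, -231.0, 62.5]
eef_rot: [3.141, -0.001, -0.038]
wrist_force: [-3.7, 2.6, 10.7]
finger_gap: 0.4
```

>>> arm_command --rows '[-0.2,0,-0.6,0,0,0,0,0,0,0]'

```text
clock: 16.15
eef_pos: [483.4, -231.0, 62.1]
eef_rot: [3.141, -0.001, -0.038]
wrist_force: [-4.0, 2.5, 12.8]
finger_gap: 0.6
```

>>> arm_command --rows '[-0.5,0,-0.3,0,0,0,0,0,0,0]'

```text
clock: 16.4
eef_pos: [483.2, -231.0, 61.8]
eef_rot: [3.141, -0.002, -0.038]
wrist_force: [-1.3, 3.3, 11.0]
finger_gap: 0.9
```

>>> arm_command --rows '[-0.2,0,-0.4,0,0,0,0,0,0,0]'

```text
clock: 16.65
eef_pos: [482.4, -230.9, 60.4]
eef_rot: [3.142, -0.0, -0.038]
wrist_force: [0.5, 0.8, 0.6]
finger_gap: 0.5
```

It snapped: the force fell from 11 N to about 0 and the tip is at 49.4, the pad's shut height. Easing off and backing away.

>>> arm_command --rows '[0,0,3,0,0,0,0,10,0,0,0,0,30,0,0,0,0,50,0,0,-40,0,40,0,0]'

```text
clock: 17.27
eef_pos: [442.8, -230.9, 195.8]
eef_rot: [3.141, -0.002, -0.037]
wrist_force: [-0.3, -1.0, 1.3]
finger_gap: 0.5
```

>>> arm_command --rows '[-50,0,20,0,0,0,0,0,0,0,0,0,0,0,0]'

```text
clock: 17.65
eef_pos: [392.6, -231.0, 213.7]
eef_rot: [3.141, -0.001, -0.039]
wrist_force: [0.8, -0.3, -0.3]
finger_gap: 0.6
```

```bash
python3 - <<'E'
from h import *
c=manip.camera("wrist"); s=manip.camera("scene"); W=cloud(c)
hs=cv2.cvtColor(c["image"],cv2.COLOR_BGR2HSV); b=((hs[...,0]>100)&(hs[...,0]<125)&(hs[...,1]>150)).astype(np.uint8)
n,l,st,ce=cv2.connectedComponentsWithStats(b)
for i in range(1,n):
    if st[i,4]>40: print("blue",st[i],np.nanmedian(W[l==i],0).round(1))
o=np.zeros((600,800,3),np.uint8); o[:,:400]=cv2.resize(s["image"][180:300,170:250],(400,600)); o[:300,400:]=cv2.resize(c["image"],(400,300))
cv2.imwrite("pics/e.png",o); r=manip.read_state(); print(r["clock"],r["eef_pos"],r["wrist_force"])
E
```

```text
blue [228  69  35  19 636] [ 484.2 -230.3   49.1]
blue [229  94  33   5 130] [ 468.7 -229.6   34.9]
blue [495 287  17  15 185] [ 242.5 -511.2   44.4]
17.75 [ 392.72534333 -230.8097236   212.92907718] [-0.40864393 -0.49767367 -0.7550849 ]
```

View pics/e.png

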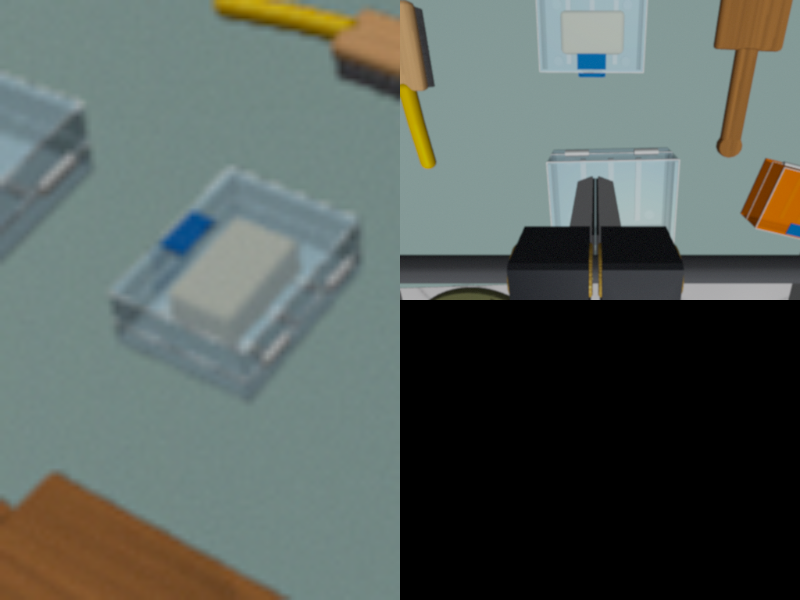

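The lid is shut over the flat soap: pad at (188,232), 49.1 high against a nominal 49.5. The robot is well clear, so I'm handing in.

```bash
python3 -c "
from cell import manip
print(manip.sign_off())"
```

```text
the job is handed in; nothing more can be done
None
```

The soap is lying flat in the clear box and the lid is snapped shut, staying closed with the robot clear of it. I handed the job in at about 18 s of the 61 s allowed; sign-off gave no verdict.

- **Soap:** I gripped it by its long ends, turned it to lie along the box, lowered it until it touched the ribs and released it. It sat within about 2 mm of the box's middle, with its underside about 10.5 mm up (ribs at 11 mm). I measured this before shutting the lid; the last picture shows it still flat in place.
- **Lid:** I pushed it over from behind and pressed the pad in small steps. The highest reading between steps was about 13.5 N. It then fell to about 0 when the clip snapped, and I eased off at once. In the last check the pad was 49.1 mm up (49.5 mm when fully shut).
- **Rest of the scene:** The saucer, brush and paddle looked undisturbed in the pictures, and the arm stayed well away from the carousel. I did not measure their positions afterwards.
- **Contact forces:** The wrist read about 14 N upward (about 16 N in all) when the soap met the ribs. It also read about 6 N when I gripped the soap, so the fingertips may have brushed the saucer. No check failed or disagreed.

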